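# Load the sample carousel and hold its index plunger out

### The arm

A 7-joint arm with a two-finger parallel gripper is mounted at the origin on a cart in front of the work surface, level with it; the furniture and walls round the work are solid. World frame = base frame: x ahead of the robot, y to its left, z up, the work surface at z = 0. Lengths are in m, angles in rad, forces in N, time in s.
With the tool pointing down it reaches from about 0.4 to 0.85 m from the base axis. Payload 4.5 kg.
Tool frame: the origin (TCP) lies at the very end of the fingers, on their centre line; the grasp point (between the pads) lies 19 mm behind it (r.grip_point_offset is the distance from the TCP to the grasp point, in m); z points along the fingers, y is the line along which they close (so a half turn about z gives the same grasp; the last joint's range is limited). The gripper opens to 88 mm and grips with 3 to 60 N. Pads are 18 mm wide; open, the fingers measure 123 mm over their backs; the gripper's body (75 mm by 187 mm) begins 45 mm behind the grasp point.
Start: joints at [-1.136, 0.689, -0.195, 1.565, 0.157, 0.902, -0.215], TCP at [0.244, 0.576, 0.208] pointing down, gripper open.
Joint ranges: [-3.01, 3.01], [-0.46, 2.08], [-1.47, 1.51], [0.13, 2.56], [-1, 4.14], [0.04, 2.09], [-2.66, 2.66]. Speed limits (rad/s): [2.57, 2.57, 3.14, 3.14, 3.14, 3.14, 3.14].

### API

Orientations are given as a unit quaternion [x, y, z, w].
In Python, from plant import r gives the robot as it stands.
- The arm moves only by the tool carry_out, never from a script. Its argument "rows" is a list of rows, each a list of 3 entries, a list of its own where there are three numbers: the shift along the tool's x, y, z in cm, then the turn, a rotation vector about the tool's x, y, z in degrees, then the closure, from 0 (fully open) to 1 (shut). A call has 1 to 12 rows; each row is the pose to reach, as a shift and turn from the pose commanded when the call began, along the tool's axes at that moment; what a row does not reach only later rows make up. A row lasts 1/10 s, in which the tool goes at most 50 mm and 8.59 degrees, less where a joint would pass 70% of its speed; a pose out of reach is approached as far as the arm can. A call with a gripper value outside its range is refused whole. The fingers move at their own pace and stop on an object; "newtons" is the grip in N (left out, the last holds). Time passes only in rows, so rows that repeat a pose let the fingers close. It gives the time, the measured TCP pose, the force, the opening and the grip force at its end, in the units of the state.
- r.get_state(): the state, without advancing time (a new reading comes with each control period).
- r.snapshot(name): name is "scene" or "top"; returns a dict with "image" (420x560x3 uint8, red, green, blue), "fx", "fy", "cx", "cy" (pixels), "pose" (4x4, takes a point from camera to world coordinates). Camera axes: x right, y up, looking along -z (the intrinsics and any distortion apply to the point x, -y, -z); pixel columns grow to the right and rows downward; lengths in m; the calibration is good to about 2 mm. A picture is of the moment at which its call begins. There is no depth.
- r.finish_job(): hands the job in; it is judged then, once.
The state is a dict: "clock": time; "q": joint angles; "qd": joint speeds; "joint_torque": joint torques, N m; "tool_pos": TCP position; "eef_rot": TCP orientation; "contact_force": force on the tool from outside, world axes, zero at the start; "moment": the same for the moment, N m; "opening": opening from 0.0 (shut) to 1.0 (fully open); "finger_force": force on a finger pad.
Only numpy, scipy, OpenCV 4.12 (cv2) and the standard library are available. Lean on these libraries where they do the work, as an engineer would, in place of code of your own. Each camera call takes 0.05 s, during which the arm holds its last target. There are 200 camera calls.

### The job

The carousel is locked, so load it now: draw the last tube straight up out of the rack, stand it down in the empty holder at the carousel's small steel pointer and let go of it. Then pull the carousel's spring-loaded index plunger up to its stop, so that its pin is clear of its seat hole and I can turn the carousel by hand. Finish while still holding the plunger fully up (do not let it spring back), and leave the other tubes, the bottles, the jar and the cup where they stand.

Things in the scene. Friction and masses are not known exactly. Their poses are not given: they have to be found in the camera images.
- tube_center (a point): Half-way up the only tube in the rack: capped sample tube, 92 mm long, glass 13 mm, ribbed cap 15 mm across (top 22 mm). z runs up the tube; foot 46 mm below this point, top 46 mm above. Its foot stands 3 mm above the worktop in a 15 mm cell, so 28 mm stand out of the rack; grip it there, as low as the rack allows: the topmost 10 mm of the cap give no hold. 12 g.
- rack: Clear plastic tube rack, loose, 0.3 kg, 153 mm long (its y axis), 40 mm wide (x), 67 mm tall; origin at the centre of its underside. The tube must rise by 67 mm before its foot clears the rack.
- loading_holder (a point): Centre of the mouth (73 mm above the worktop) of the loading holder: of six white upright holders the empty one on the robot's side at the steel pointer, a quarter turn clockwise from the plunger seen from above. Mouth 25 mm across, funnel 7 mm deep to an 18.6 mm bore; floor 36 mm below the mouth. A tube in it has its centre 10 mm above this point and may lean 11 degrees. Next holders 62 mm away.
- base_center (a point): Foot of the carousel on its axis, at worktop height: fixed round white foot 200 mm across, aluminium turntable 198 mm across with top at 33 mm, holders on a 62 mm radius, hub 63 mm high. x points from the loading holder to the axis: the holder is at x = -62 mm, the plunger at y = -90 mm, the two tubes already loaded on the far side. The plunger's pin locks the turntable.
- plunger_knob (a point): Black ribbed knob of the index plunger, 25 mm across (21 mm at its ends), 22 mm tall; this point at its centre, 98 mm above the worktop when home, z up; pull straight up. It tops a steel barrel on an aluminium bracket at the turntable's rim (lug top 62, nut top 67, barrel top 78 mm above the worktop, barrel 15 mm across). Fingertips may go down to 75 mm on any sides of it.
- index_plunger (a joint): Travel of the index plunger, m: 0 home with the pin 8 mm deep in its seat hole, growing upward, 0.012 at its stop. A spring pushes it home with about 6 N at 0 and 12 N at the stop.
- cup: Specimen cup with screw lid, 47 mm across, 58 mm tall, in front; origin under its centre. To be left alone.
- bottle_a: Dropper bottle, 31 mm across, 84 mm tall, behind; origin under its centre. To be left alone.
- bottle_b: Smaller dropper bottle, 24 mm across, 72 mm tall, behind; origin under its centre. To be left alone.
- jar: Clear stain jar, 54 mm across, 101 mm tall, behind; origin under its centre. To be left alone.
- tube_far: Capped sample tube, as the other one, already in the carousel in the holder opposite the loading holder; origin at its foot. To be left in its holder.
- tube_side: Capped sample tube, as the other one, already in the carousel in the next holder to tube_far; origin at its foot. To be left in its holder.
- tube: The same tube, origin at the centre of its foot.

How it is judged:
On the way, in this order (a step that is already met when the one before it is completed fails the run):
1. the tube is drawn upright out of the rack (height (world z) of tube_center above 0.118 m and angle between tube_center's own z axis and vertical below 0.35 rad and value of joint index_plunger below 0.002 m), for 0.1 s.
2. the tube stands down in the loading holder, let go, with the plunger still home (horizontal distance between tube_center and loading_holder below 0.008 m and z of tube_center in the frame of loading_holder between 0.005 and 0.014 m and angle between tube_center's own z axis and vertical below 0.25 rad and contact force between the fingers and tube below 0.05 N and value of joint index_plunger below 0.002 m), for 0.2 s.
3. the plunger is pulled up to its stop by the fingers (value of joint index_plunger above 0.0105 m and contact force between the fingers and index_plunger above 2 N), for 0.3 s.
At the end, for the whole second after the job is handed in: The fingers hold the index plunger up, at least 10.5 of its 12 mm. The tube stands at rest and let go in the loading holder: centre 5 to 14 mm above the mouth, within 8 mm of its middle, leaning less than 0.25 rad (all of step 3 and linear speed of tube below 0.03 m/s and horizontal distance between tube_center and loading_holder below 0.008 m and z of tube_center in the frame of loading_holder between 0.005 and 0.014 m and angle between tube_center's own z axis and vertical below 0.25 rad and contact force between the fingers and tube below 0.05 N); the arm keeps its last pose, push and grip.
It fails at once if the specimen cup is moved by more than 25 mm or tipped (distance of cup from where it was at the start of the episode above 0.025 m or angle between cup's own z axis and vertical above 0.4 rad).
It fails at once if a dropper bottle is moved by more than 25 mm or tipped (distance of any of bottle_a, bottle_b from where it was at the start of the episode above 0.025 m or angle between any of bottle_a, bottle_b's own z axis and vertical above 0.4 rad).
It fails at once if the stain jar is moved by more than 25 mm or tipped (distance of jar from where it was at the start of the episode above 0.025 m or angle between jar's own z axis and vertical above 0.4 rad).
It fails at once if a tube already in the carousel is moved by more than 25 mm or tipped (distance of any of tube_far, tube_side from where it was at the start of the episode above 0.025 m or angle between any of tube_far, tube_side's own z axis and vertical above 0.4 rad).
It fails at once if the rack is tipped over (angle between rack's own z axis and vertical above 0.5 rad).
It also fails if it takes over 56 s, if anything falls off the work surface, if the arm or the gripper's body presses on something with over 40 N, if the wrist force passes 120 N, or if a joint passes its speed limit or range.

## Working session

There is one attempt and no reset: what is moved stays moved. The work goes in short steps, Python scripts to look and compute and a tool call to move; the robot and the scene stay as the last step left them, time stands still between calls to the robot, and variables do not carry over. Pictures are saved under pics/ and viewed, at most 10 in all, crops included, and the job is handed in when it is done.

Besides the shell and the picture viewer there is one more tool, called by a JSON object that holds its "api" and its "payload", one argument or row to a line. carry_out: Moves the arm, as the interface text tells. Its arguments: {"type":"object","properties":{"rows":{"type":"array"},"newtons":{"type":"number"}},"required":["rows"]}

```bash
mkdir -p pics; cat > h.py <<'E'
import numpy as np, cv2
from plant import r
from scipy.spatial.transform import Rotation as R
def snap(cam,name,crop=None,scale=1):
    s=r.snapshot(cam); im=s["image"][:,:,::-1]
    np.savez('pics/'+name+'.npz',**{k:np.array(s[k]) for k in("fx","fy","cx","cy","pose")})
    if crop: a,b,c,d=crop; im=im[b:d,a:c]
    cv2.imwrite('pics/'+name+'.png',cv2.resize(im,None,fx=scale,fy=scale,interpolation=cv2.INTER_CUBIC)); return s
def load(name): return np.load('pics/'+name+'.npz')
def ray(s,u,v):
    P=np.array(s["pose"]); d=P[:3,:3]@np.array([(u-s["cx"])/s["fx"],-(v-s["cy"])/s["fy"],-1]); return P[:3,3],d
def at_z(s,u,v,z):
    o,d=ray(s,u,v); return o+d*(z-o[2])/d[2]
def proj(s,p):
    P=np.array(s["pose"]); c=P[:3,:3].T@(np.array(p)-P[:3,3]); return np.array([s["cx"]+s["fx"]*c[0]/-c[2], s["cy"]-s["fy"]*c[1]/-c[2]])
def tool(p):
    st=r.get_state(); return R.from_quat(st["eef_rot"]).as_matrix().T@(np.array(p)-st["tool_pos"])*100
E
python3 - <<'E'
from h import *
for c in("scene","top"):
    s=snap(c,c+"0",scale=1.4); print(c,s["fx"],s["fy"],s["cx"],s["cy"],np.round(s["pose"],3).tolist(),[k for k in s])
st=r.get_state(); print({k:np.round(v,3).tolist() for k,v in st.items()}, r.grip_point_offset); print(R.from_quat(st["eef_rot"]).as_matrix().round(3))
E
```

```text
scene 482.68033594422445 482.68033594422445 280.5634803993163 212.55303594208635 [[-0.735, 0.414, -0.537, 0.082], [-0.678, -0.433, 0.594, 0.281], [0.014, 0.801, 0.599, 0.592], [0.0, 0.0, 0.0, 1.0]] ['image', 'fx', 'fy', 'cx', 'cy', 'pose']
top 492.29884806401776 492.29884806401776 271.10063724020983 209.80135269453226 [[-0.023, 0.999, -0.038, 0.486], [-1.0, -0.022, 0.022, -0.21], [0.021, 0.038, 0.999, 1.091], [0.0, 0.0, 0.0, 1.0]] ['image', 'fx', 'fy', 'cx', 'cy', 'pose']
{'clock': 0.1, 'q': [-1.136, 0.69, -0.195, 1.566, 0.157, 0.903, -0.215], 'qd': [0.0, -0.001, -0.001, -0.002, -0.001, 0.001, 0.002], 'joint_torque': [-0.003, -52.85, -1.272, -15.384, -0.053, 0.002, 0.0], 'tool_pos': [0.244, 0.575, 0.207], 'eef_rot': [0.199, 0.98, -0.001, -0.0], 'contact_force': [0.034, -0.092, -0.269], 'moment': [0.044, -0.004, -0.008], 'finger_force': 0.0, 'opening': 1.0} 0.0187
[[-0.921  0.39  -0.001]
 [ 0.39   0.921 -0.002]
 [-0.    -0.002 -1.   ]]
```

View pics/scene0.png

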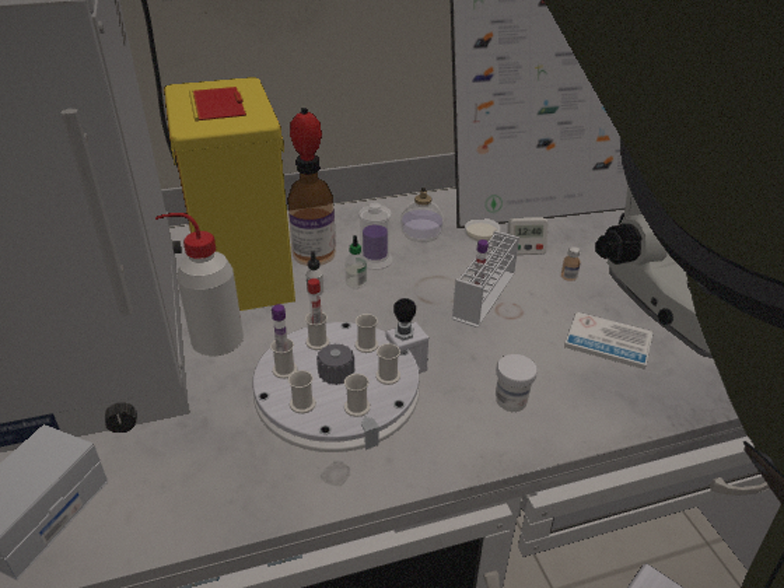

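View pics/top0.png

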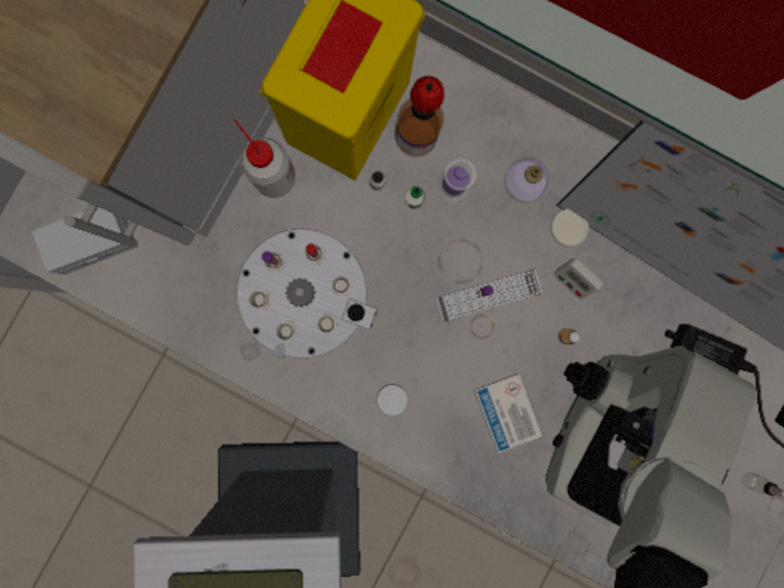

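Scene view: the carousel is left of centre, the knob is at (404,310), the rack tube's cap at (483,250), and the pointer at (371,430). Top view: the tube cap is at (487,290), the knob at (356,312), the pointer at about (279,350), and the loading holder at (286,330).

```bash
python3 - <<'E'
from h import *
for c,crop in(("top",(160,155,400,300)),("scene",(170,160,390,325))):
    im=r.snapshot(c)["image"][:,:,::-1][crop[1]:crop[3],crop[0]:crop[2]]
    cv2.imwrite(f'pics/{c}1.png',cv2.resize(im,None,fx=3.3,fy=3.3,interpolation=cv2.INTER_CUBIC))
t=load("top0")
for n,u,v,z in(("tube",487,290,.095),("knob",356,312,.109),("hold",286,330,.073),("hub",300,292,.063),("cup",392,400,.058),("base",302,293,.033)):
    print(n,at_z(t,u/1.4,v/1.4,z).round(4))
E
```

```text
tube [ 0.5255 -0.388   0.095 ]
knob [ 0.4977 -0.1975  0.109 ]
hold [ 0.474  -0.0935  0.073 ]
hub [ 0.5299 -0.1142  0.063 ]
cup [ 0.3659 -0.2477  0.058 ]
base [ 0.5296 -0.1144  0.033 ]
```

View pics/top1.png

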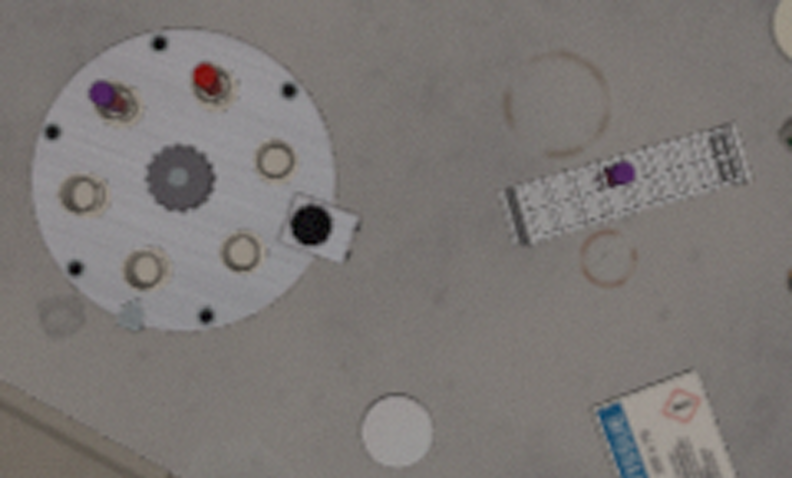

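View pics/scene1.png

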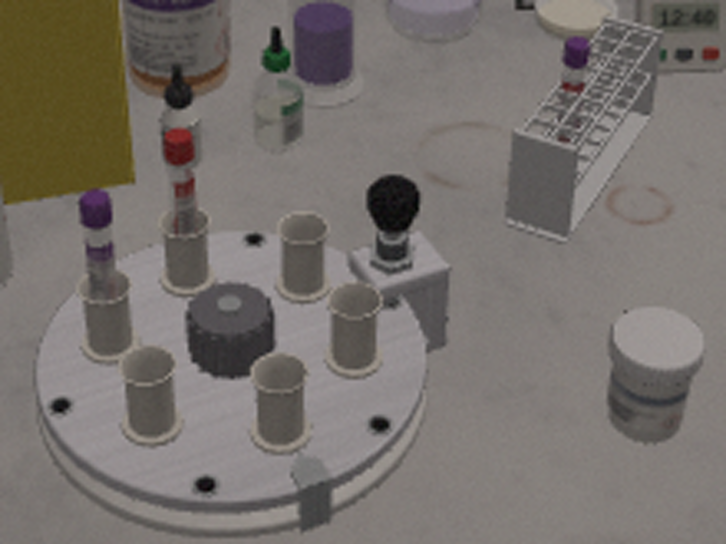

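Zoomed top view: cap at (623,173), knob at (311,225), loading mouth at (145,268), hub at (178,176). Zoomed scene view: cap top at (577,44), knob at (394,205), loading mouth at (279,373).

```bash
python3 - <<'E'
from h import *
from scipy.optimize import least_squares as LS
t=load("top0");s=load("scene0")
T=lambda u,v:(t,np.array([160+u/3.3,155+v/3.3])-.15*0);S=lambda u,v:(s,np.array([170+u/3.3,160+v/3.3]))
def local(a,rad,z): a=np.radians(a); return np.array([rad*np.cos(a),rad*np.sin(a),z])
# local: loading at 180deg, plunger at 270
obs=[(local(180,.062,.073),[T(145,268),S(279,373)]),(local(240,.062,.073),[T(241,250),S(355,301)]),(local(300,.062,.073),[T(275,159),S(303,228)]),
(local(120,.062,.073),[T(83,193),S(149,366)]),(local(270,.09,.098),[S(394,205)]),(local(270,.09,.105),[T(311,225)]),(np.array([0,0,.063]),[T(178,176),S(230,303)])]
def W(x,p): c,q=np.cos(x[2]),np.sin(x[2]); return np.array([x[0]+c*p[0]-q*p[1],x[1]+q*p[0]+c*p[1],p[2]])
f=lambda x:np.concatenate([proj(k,W(x,p))-uv for p,l in obs for k,uv in l])
o=LS(f,[.53,-.114,-.3],loss='soft_l1');print(o.x,f(o.x).reshape(-1,2).round(1).tolist())
print("hold",W(o.x,obs[0][0]).round(4),"knob",W(o.x,obs[4][0]).round(4))
ft=lambda x:np.concatenate([proj(k,[x[0],x[1],.095])-uv for k,uv in(T(623,173),S(577,44))])
o=LS(ft,[.52,-.388]);print("tube",o.x,ft(o.x))
a,b=at_z(t,*T(510,215)[1],.067),at_z(t,*T(733,155)[1],.067);print("rack",a,b,np.degrees(np.arctan2(*(b-a)[[1,0]])))
st=r.get_state();print(st["clock"],st["opening"])
E
```

```text
[ 0.52982753 -0.11531698 -0.37251212] [[-0.0, 0.5], [-0.1, -0.2], [0.6, 0.7], [-0.4, -0.2], [0.7, 0.1], [-0.3, 0.2], [-0.5, 0.1], [-0.6, -0.4], [-0.5, 0.3], [0.9, -0.0], [0.9, 0.3], [-0.2, 1.6]]
hold [ 0.4721 -0.0928  0.073 ] knob [ 0.4971 -0.1991  0.098 ]
tube [ 0.52436875 -0.39064124] [ 0.36426016  0.23484151 -0.40593772  0.25281545]
rack [ 0.50099695 -0.32258298  0.067     ] [ 0.53583785 -0.46532172  0.067     ] -76.28296900993293
0.2 1.0016758204910732
```

{"api": "carry_out", "payload": {
  "rows": [
    [[-3, -3, -4], [0, 0, 0], 0.3],
    [[-6, -6, -6], [0, 0, 5], 0.3],
    [[-9, -9, -8], [0, 0, 10], 0.3],
    [[-12, -12, -9], [0, 0, 15], 0.3],
    [[-15, -15, -9], [0, 0, 20], 0.3],
    [[-18, -18, -9], [0, 0, 25], 0.3],
    [[-21, -21, -9], [0, 0, 30], 0.3],
    [[-24, -24, -9], [0, 0, 35], 0.3],
    [[-27, -27, -9], [0, 0, 40], 0.3],
    [[-30, -30, -9], [0, 0, 45], 0.3],
    [[-33, -33, -9], [0, 0, 50], 0.3],
    [[-33, -33, -9], [0, 0, 53], 0.3]
  ]
}}

```text
clock: 1.4
tool_pos: [0.4207, 0.1365, 0.2981]
eef_rot: [0.621, 0.784, -0.001, 0.001]
contact_force: [0.5, -0.2, 0.1]
opening: 0.7
finger_force: 0.0
```

```bash
python3 - <<'E'
from h import *
st=r.get_state();print(st["clock"],st["opening"],st["q"],st["tool_pos"]);print(R.from_quat(st["eef_rot"]).as_matrix().round(3))
for p in([.47,-.12,.28],[.5,-.33,.25],[.5244,-.3906,.16]):print(tool(p))
E
```

```text
1.4 0.7004190645319154 [-0.47725771  0.32495969  0.07826097  1.96401787 -0.02886775  0.85393057
 -0.15265019] [0.42072271 0.13651035 0.29805891]
[[-0.229  0.973  0.001]
 [ 0.973  0.229 -0.003]
 [-0.003  0.    -1.   ]]
[-26.0915226   -1.0884921    1.88864102]
[-47.21004966  -2.9868338    4.95525375]
[-53.63945927  -2.00532014  13.97614744]
```

{"api": "carry_out", "payload": {
  "rows": [
    [[-5, 0, 0], [0, 0, 0], 0.5],
    [[-10, -0.5, 0], [0, 0, 0], 0.5],
    [[-15, -0.8, 0], [0, 0, 0], 0.5],
    [[-20, -1, 0], [0, 0, 0], 0.5],
    [[-25, -1.2, 0], [0, 0, 0], 0.5],
    [[-30, -1.5, 1], [0, 0, 0], 0.5],
    [[-35, -1.7, 3], [0, 0, 0], 0.5],
    [[-40, -1.8, 6], [0, 0, 0], 0.5],
    [[-45, -2, 9], [0, 0, 0], 0.5],
    [[-50, -2, 12], [0, 0, 0], 0.5],
    [[-53.6, -2, 14], [0, 0, 0], 0.5],
    [[-53.6, -2, 14], [0, 0, 0], 0.5]
  ]
}}

```text
clock: 2.6
tool_pos: [0.5276, -0.3862, 0.1549]
eef_rot: [0.617, 0.787, -0.001, -0.001]
contact_force: [-0.5, -0.4, 0.1]
opening: 0.501
finger_force: 0.0
```

```bash
python3 - <<'E'
from h import *
st=r.get_state();print(st["clock"],st["opening"],st["q"],st["tool_pos"]);print(R.from_quat(st["eef_rot"]).as_matrix().round(3))
print(tool([.5244,-.3906,.071]))
im=[]
for c,crop in(("top",(280,150,410,280)),("scene",(290,110,420,240))):
    q=r.snapshot(c); i=q["image"][crop[1]:crop[3],crop[0]:crop[2],::-1]
    im.append(cv2.resize(i,(400,400),interpolation=cv2.INTER_CUBIC)); print(proj(q,st["tool_pos"])-crop[:2])
cv2.imwrite("pics/a.png",np.hstack(im))
E
```

```text
2.6 0.5010297941752516 [ 0.50652742  0.79035233  0.10188082  1.52951289 -0.09485431  0.82886174
  0.88349217] [ 0.52762941 -0.38623601  0.15486949]
[[-0.238  0.971 -0.003]
 [ 0.971  0.238 -0.001]
 [-0.    -0.003 -1.   ]]
[-0.34670966 -0.38953869  8.38830771]
[72.43210919 54.67066214]
[54.5986471  36.51357183]
```

View pics/a.png

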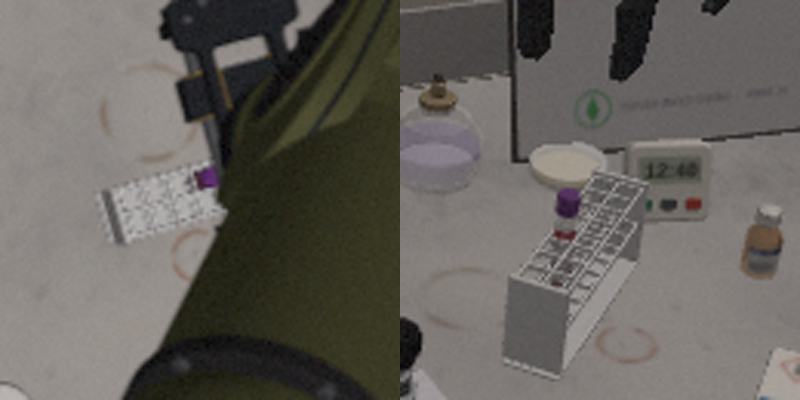

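Scene half: cap at (568,195), with the dark fingers above it at (535,60) and (630,75). That is higher than I expected from the TCP pose. I'll go down a little, settle and check again with an overlay.

{"api": "carry_out", "payload": {
  "rows": [
    [[0, 0, 2], [0, 0, 0], 0.5],
    [[0, 0, 4], [0, 0, 0], 0.5],
    [[0, 0, 4], [0, 0, 0], 0.5],
    [[0, 0, 4], [0, 0, 0], 0.5],
    [[0, 0, 4], [0, 0, 0], 0.5]
  ]
}}

```text
clock: 3.2
tool_pos: [0.5305, -0.3818, 0.1195]
eef_rot: [0.615, 0.788, 0.0, 0.001]
contact_force: [0.0, 0.8, 0.2]
opening: 0.504
finger_force: 0.0
```

```bash
python3 - <<'E'
from h import *
st=r.get_state();print(st["clock"],st["opening"],st["tool_pos"]);M=R.from_quat(st["eef_rot"]).as_matrix();print(M.round(3))
print(tool([.5244,-.3906,.071]))
im=[]
for c,crop in(("top",(300,150,400,250)),("scene",(300,110,400,210))):
    q=r.snapshot(c); i=q["image"][crop[1]:crop[3],crop[0]:crop[2],::-1]
    i=cv2.resize(i,(400,400),interpolation=cv2.INTER_CUBIC)
    for d in(-.022,0,.022): 
        p=(proj(q,st["tool_pos"]+M[:,1]*d)-crop[:2])*4; cv2.circle(i,tuple(int(a) for a in p),3,(0,255,0),1)
    im.append(i)
cv2.imwrite("pics/b.png",np.hstack(im))
E
```

```text
3.2 0.5039065472168062 [ 0.53049633 -0.38184157  0.11945104]
[[-0.243  0.97   0.002]
 [ 0.97   0.243 -0.001]
 [-0.001  0.002 -1.   ]]
[-0.69426909 -0.81270199  4.84471818]
```

View pics/b.png

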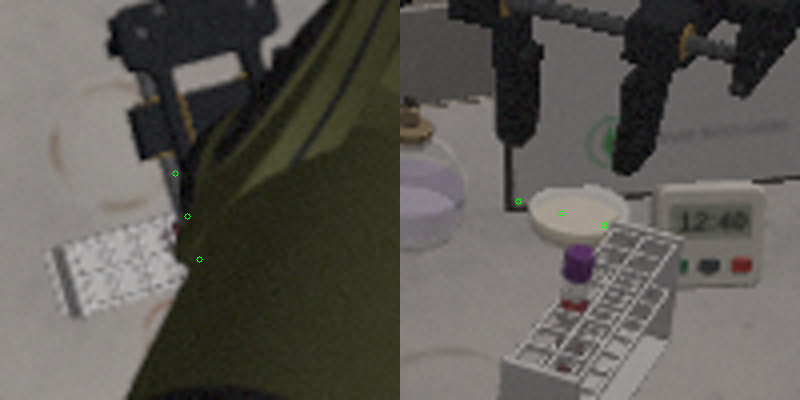

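The overlay shows the real fingertips at about (515,143) and (625,172), with the predicted points some 14 camera px lower. I need to sort out this mismatch before descending.

```bash
python3 - <<'E'
from h import *
st=r.get_state();M=R.from_quat(st["eef_rot"]).as_matrix();print(st["clock"],st["q"],st["tool_pos"],st["contact_force"])
s=r.snapshot("scene");t=r.snapshot("top");print(np.abs(np.array(s["pose"])-load("scene0")["pose"]).max(),np.abs(np.array(t["pose"])-load("top0")["pose"]).max())
print(r.get_state()["tool_pos"])
crop=(310,130,385,230)
i=t["image"][crop[1]:crop[3],crop[0]:crop[2],::-1]
i=cv2.resize(i,None,fx=6,fy=6,interpolation=cv2.INTER_CUBIC); i=(255*(i/255.)**.5).astype(np.uint8)
for z,col in((.1195,(0,255,0)),(.135,(0,255,255)),(.15,(0,0,255))):
    c=at_z(s,342.5,149.3,z);print(z,c)
    for d in(-.03,0,.03):
        p=(proj(t,c+M[:,1]*d)-crop[:2])*6; cv2.circle(i,tuple(int(a) for a in p),4,col,2)
cv2.imwrite("pics/c.png",i)
E
```

```text
3.3 [ 0.50543512  0.83228726  0.09186869  1.56215623 -0.09988309  0.74961661
  0.88571722] [ 0.53029538 -0.38211457  0.11925998] [0.28247284 0.33741151 0.13885368]
0.0 0.0
[ 0.52998777 -0.38210847  0.1188495 ]
0.1195 [ 0.55982027 -0.42806885  0.1195    ]
0.135 [ 0.5441705  -0.40483317  0.135     ]
0.15 [ 0.52902555 -0.38234702  0.15      ]
```

View pics/c.png

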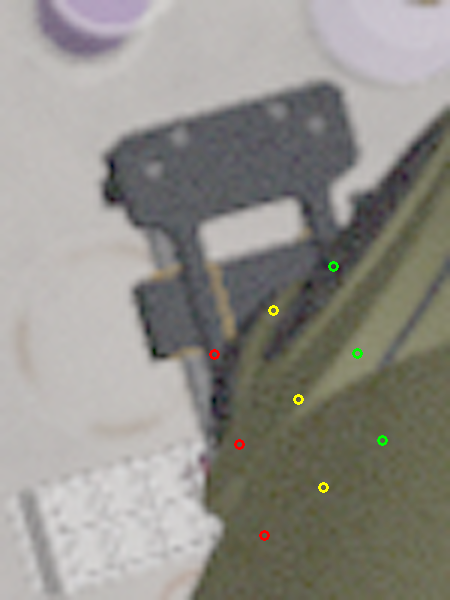

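The camera ray agrees with the state's x and y at z = 0.15, so only the apparent tip height is off. I'll correct x and y, go down to just above the rack, and look again.

{"api": "carry_out", "payload": {
  "rows": [
    [[-0.7, -0.8, 0], [0, 0, 0], 0.5],
    [[-0.7, -0.8, 0], [0, 0, 0], 0.5],
    [[-0.7, -0.8, 1.5], [0, 0, 0], 0.5],
    [[-0.7, -0.8, 3], [0, 0, 0], 0.5],
    [[-0.7, -0.8, 4], [0, 0, 0], 0.5],
    [[-0.7, -0.8, 4.5], [0, 0, 0], 0.5],
    [[-0.7, -0.8, 4.5], [0, 0, 0], 0.5],
    [[-0.7, -0.8, 4.5], [0, 0, 0], 0.5]
  ]
}}

```text
clock: 4.2
tool_pos: [0.5237, -0.3907, 0.0729]
eef_rot: [0.615, 0.788, 0.0, 0.0]
contact_force: [1.8, 0.1, 0.6]
opening: 0.495
finger_force: 0.0
```

```bash
python3 - <<'E'
from h import *
st=r.get_state();M=R.from_quat(st["eef_rot"]).as_matrix();print(st["clock"],st["q"],st["tool_pos"],st["contact_force"])
print(tool([.5244,-.3906,.071]))
q=r.snapshot("scene")
crop=(300,110,400,210)
i=q["image"][crop[1]:crop[3],crop[0]:crop[2],::-1]
i=cv2.resize(i,None,fx=6,fy=6,interpolation=cv2.INTER_CUBIC); i=(255*(i/255.)**.5).astype(np.uint8)
for d in(-.022,0,.022):
  for z,c in((0,(0,255,0)),(-.03,(0,0,255))):
    p=(proj(q,st["tool_pos"]+M[:,1]*d+M[:,2]*z)-crop[:2])*6; cv2.circle(i,tuple(int(a) for a in p),3,c,1)
cv2.imwrite("pics/d.png",i)
E
```

```text
4.2 [ 0.527957    0.89495414  0.08055779  1.58559298 -0.10199182  0.66494854
  0.90389739] [ 0.52369979 -0.39071737  0.07287157] [1.75045568 0.14210775 0.63065535]
[-0.00558226  0.0707438   0.18717016]
```

View pics/d.png

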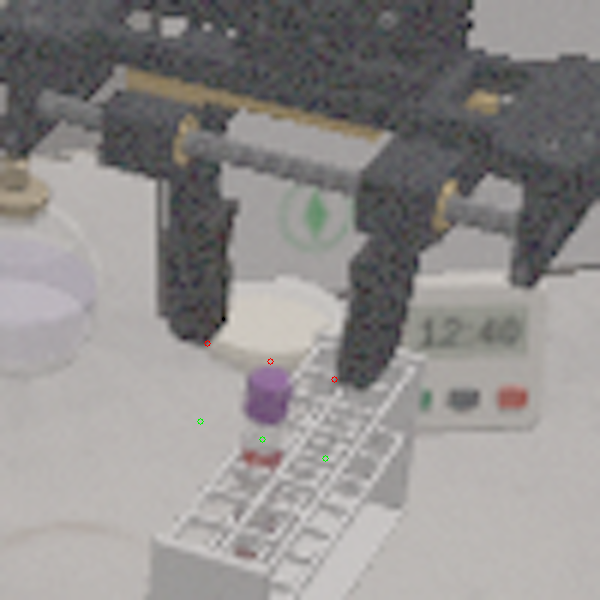

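The picture confirms it. The fingertips end at (200,342) and (362,387), which is level with the cap top and about 30 mm above the reported TCP, while x and y are right. I'll measure the tip height from dark pixels, without viewing more pictures.

```bash
cat >> h.py <<'E'
def tips(half=None):
    """tip height above reported TCP from the scene camera, both fingers"""
    st=r.get_state(); M=R.from_quat(st["eef_rot"]).as_matrix(); q=r.snapshot("scene"); g=cv2.cvtColor(q["image"],cv2.COLOR_RGB2GRAY)
    g=cv2.GaussianBlur(g,(3,3),0)
    h=half or (.044*st["opening"]+.008); out=[]
    for sg in(-1,1):
        best=None
        for dz in np.arange(-.01,.07,.0005):
            p=proj(q,st["tool_pos"]+M[:,1]*sg*h+[0,0,dz]); v=[int(g[int(round(p[1])),int(round(p[0]+k))]) for k in(-2,0,2)]
            if np.median(v)<60: best=dz;break
        out.append((best,np.round(p,1).tolist(),v))
    return out
E
python3 - <<'E'
from h import *
for h in(.022,.03,.035):print(h,tips(h))
E
```

```text
0.022 [(np.float64(0.029500000000000033), [355.8, 173.3], [92, 55, 36]), (np.float64(0.03350000000000004), [334.7, 165.5], [24, 52, 144])]
0.03 [(np.float64(0.029500000000000033), [359.7, 174.3], [58, 41, 90]), (np.float64(0.029000000000000033), [330.8, 166.3], [83, 54, 38])]
0.035 [(np.float64(0.03550000000000004), [362.6, 172.3], [24, 56, 89]), (np.float64(0.030500000000000034), [328.5, 164.9], [117, 58, 26])]
```

Both tips end 29 mm above the reported TCP. I'll descend 2.9 cm, which puts the real tips at about 73 mm.

{"api": "carry_out", "payload": {
  "rows": [
    [[0, 0, 1], [0, 0, 0], 0.5],
    [[0, 0, 1.8], [0, 0, 0], 0.5],
    [[0, 0, 2.3], [0, 0, 0], 0.5],
    [[0, 0, 2.7], [0, 0, 0], 0.5],
    [[0, 0, 2.9], [0, 0, 0], 0.5],
    [[0, 0, 2.9], [0, 0, 0], 0.5],
    [[0, 0, 2.9], [0, 0, 0], 0.5]
  ]
}}

```text
clock: 5.1
tool_pos: [0.5236, -0.3908, 0.044]
eef_rot: [0.615, 0.788, 0.0, 0.0]
contact_force: [0.2, -0.2, -0.1]
opening: 0.506
finger_force: 0.0
```

```bash
python3 - <<'E'
from h import *
st=r.get_state();M=R.from_quat(st["eef_rot"]).as_matrix();print(st["clock"],st["tool_pos"],st["contact_force"])
print(tool([.5244,-.3906,.042]),tips(.03),tips(.028))
q=r.snapshot("scene")
crop=(300,130,400,230)
i=q["image"][crop[1]:crop[3],crop[0]:crop[2],::-1]
i=cv2.resize(i,None,fx=6,fy=6,interpolation=cv2.INTER_CUBIC); i=(255*(i/255.)**.5).astype(np.uint8)
cv2.imwrite("pics/e.png",i)
E
```

```text
5.1 [ 0.52360126 -0.39076065  0.04398336] [ 0.18728257 -0.21918453 -0.11811309]
[-0.00375093  0.08134815  0.19835173] [(np.float64(0.031500000000000035), [358.2, 186.4], [38, 29, 42]), (np.float64(0.030500000000000034), [329.8, 178.5], [63, 31, 21])] [(np.float64(0.028500000000000032), [357.1, 187.3], [84, 59, 57]), (np.float64(0.031000000000000034), [330.7, 178.4], [39, 23, 38])]
```

View pics/e.png

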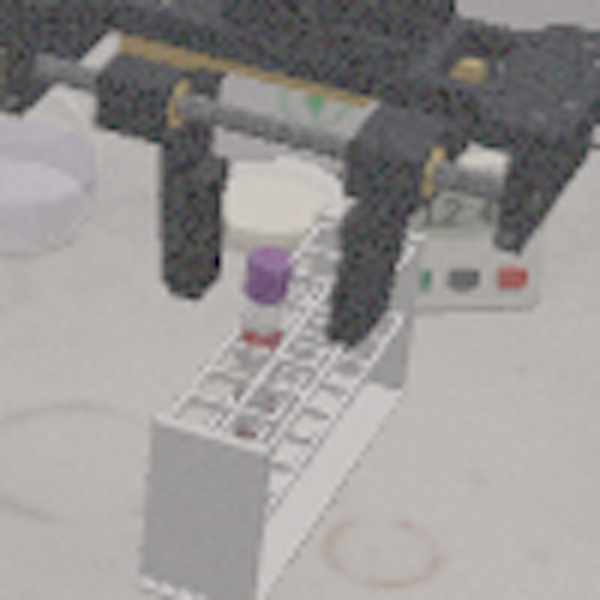

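The fingers straddle the tube: tips at (190,295) and (355,342), cap at (268,270), well centred. I'll lower 0.3 cm, close and lift.

{"api": "carry_out", "payload": {
  "newtons": 12,
  "rows": [
    [[0, 0, 0.3], [0, 0, 0], 0.5],
    [[0, 0, 0.3], [0, 0, 0], 0.7],
    [[0, 0, 0.3], [0, 0, 0], 0.9],
    [[0, 0, 0.3], [0, 0, 0], 1],
    [[0, 0, 0.3], [0, 0, 0], 1],
    [[0, 0, 0.3], [0, 0, 0], 1],
    [[0, 0, 0.3], [0, 0, 0], 1],
    [[0, 0, 0.3], [0, 0, 0], 1]
  ]
}}

```text
clock: 6.05
tool_pos: [0.524, -0.3906, 0.041]
eef_rot: [0.615, 0.788, 0.0, 0.0]
contact_force: [1.2, -0.2, -0.2]
opening: 0.14
finger_force: 12.0
```

{"api": "carry_out", "payload": {
  "rows": [
    [[0, 0, -0.5], [0, 0, 0], 1],
    [[0, 0, -1.5], [0, 0, 0], 1],
    [[0, 0, -3], [0, 0, 0], 1],
    [[0, 0, -4.5], [0, 0, 0], 1],
    [[0, 0, -6], [0, 0, 0], 1],
    [[0, 0, -7.5], [0, 0, 0], 1],
    [[0, 0, -9], [0, 0, 0], 1],
    [[0, 0, -10], [0, 0, 0], 1],
    [[0, 0, -10.5], [0, 0, 0], 1],
    [[0, 0, -10.5], [0, 0, 0], 1],
    [[0, 0, -10.5], [0, 0, 0], 1]
  ]
}}

```text
clock: 7.15
tool_pos: [0.5231, -0.3904, 0.1454]
eef_rot: [0.615, 0.788, 0.0, -0.001]
contact_force: [-0.7, -0.8, 0.3]
opening: 0.144
finger_force: 12.0
```

```bash
python3 - <<'E'
from h import *
st=r.get_state();M=R.from_quat(st["eef_rot"]).as_matrix();print(st["clock"],st["opening"],st["tool_pos"],M.round(3))
print(tool([.4721,-.0928,st["tool_pos"][2]]))
q=r.snapshot("scene");b=cv2.imread("pics/scene0.png")
hsv=cv2.cvtColor(q["image"],cv2.COLOR_RGB2HSV)
m=((hsv[:,:,0]>125)&(hsv[:,:,0]<160)&(hsv[:,:,1]>90)).astype(np.uint8)
n,l,s,c=cv2.connectedComponentsWithStats(m)
print([(s[k].tolist(),c[k].round(1).tolist()) for k in range(1,n) if s[k,4]>15])
print("expect cap", proj(q,st["tool_pos"]+[0,0,.030+.023-.011]))
E
```

```text
7.15 0.14413729735566627 [ 0.5231131  -0.39035169  0.14536048] [[-0.243  0.97  -0.001]
 [ 0.97   0.243  0.001]
 [ 0.001 -0.001 -1.   ]]
[3.01037868e+01 2.27040608e+00 2.69107021e-02]
[([347, 122, 8, 10, 53], [350.1, 126.8]), ([209, 153, 28, 10, 74], [222.7, 158.6]), ([194, 218, 10, 11, 88], [198.6, 223.0])]
expect cap [349.61668134 130.80148468]
```

{"api": "carry_out", "payload": {
  "rows": [
    [[0, 0, -3], [0, 0, 0], 1],
    [[4, 0.3, -4], [0, 0, 0], 1],
    [[8, 0.6, -4], [0, 0, 0], 1],
    [[12, 0.9, -4], [0, 0, 0], 1],
    [[16, 1.2, -4], [0, 0, 0], 1],
    [[20, 1.5, -4], [0, 0, 0], 1],
    [[24, 1.8, -4], [0, 0, 0], 1],
    [[27, 2.1, -4], [0, 0, 0], 1],
    [[29, 2.2, -2], [0, 0, 0], 1],
    [[30.1, 2.3, 0], [0, 0, 0], 1],
    [[30.1, 2.3, 0], [0, 0, 0], 1],
    [[30.1, 2.3, 0], [0, 0, 0], 1]
  ]
}}

```text
clock: 8.4
tool_pos: [0.4726, -0.0936, 0.1457]
eef_rot: [0.615, 0.788, -0.0, -0.0]
contact_force: [-0.4, -0.9, 0.1]
opening: 0.142
finger_force: 12.0
```

```bash
python3 - <<'E'
from h import *
st=r.get_state();M=R.from_quat(st["eef_rot"]).as_matrix();print(st["clock"],st["opening"],st["tool_pos"],M.round(3))
print(tool([.4721,-.0928,st["tool_pos"][2]]))
q=r.snapshot("scene");crop=(200,150,340,290)
foot=st["tool_pos"]+[0,0,-.041+.003]; print(foot,proj(q,foot)-crop[:2])
i=q["image"][crop[1]:crop[3],crop[0]:crop[2],::-1]
i=cv2.resize(i,None,fx=4.2,fy=4.2,interpolation=cv2.INTER_CUBIC); i=(255*(i/255.)**.6).astype(np.uint8)
for p,c in((foot,(0,255,0)),([.4721,-.0928,.073],(0,0,255))):
    cv2.circle(i,tuple(int(a) for a in (proj(q,p)-crop[:2])*4.2),3,c,1)
cv2.imwrite("pics/f.png",i)
E
```

```text
8.4 0.14220633965106752 [ 0.47264771 -0.0935896   0.14574467] [[-0.242  0.97  -0.001]
 [ 0.97   0.242 -0.   ]
 [-0.    -0.001 -1.   ]]
[ 8.98826868e-02 -3.39949796e-02  3.09594012e-05]
[ 0.47264771 -0.0935896   0.10774467] [ 54.13748321 105.55084524]
```

View pics/f.png

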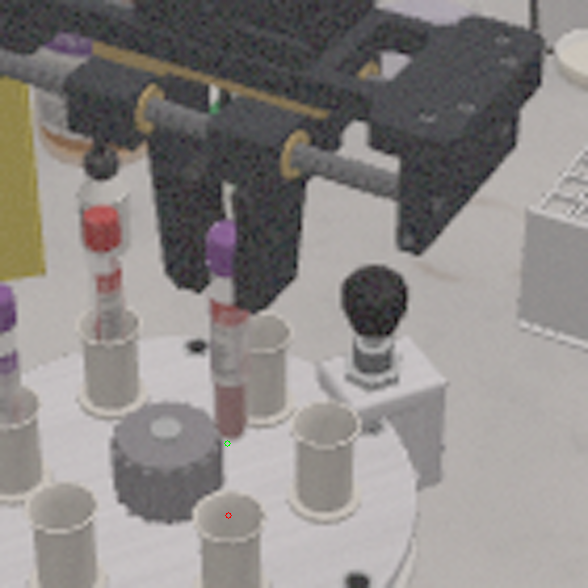

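The tube hangs upright in the fingers: foot at (232,437), loading mouth centred at (230,516), 1–2 mm off the predicted points. I'll lower it.

{"api": "carry_out", "payload": {
  "rows": [
    [[0.1, 0, 1], [0, 0, 0], 1],
    [[0.1, 0, 2], [0, 0, 0], 1],
    [[0.1, 0, 3], [0, 0, 0], 1],
    [[0.1, 0, 4], [0, 0, 0], 1],
    [[0.1, 0, 4.8], [0, 0, 0], 1],
    [[0.1, 0, 5.5], [0, 0, 0], 1],
    [[0.1, 0, 6.2], [0, 0, 0], 1],
    [[0.1, 0, 6.7], [0, 0, 0], 1],
    [[0.1, 0, 6.7], [0, 0, 0], 1],
    [[0.1, 0, 6.7], [0, 0, 0], 1]
  ]
}}

```text
clock: 9.45
tool_pos: [0.4726, -0.0921, 0.0789]
eef_rot: [0.615, 0.788, 0.0, 0.0]
contact_force: [0.0, 0.3, -1.5]
opening: 0.14
finger_force: 12.0
```

```bash
cat >> h.py <<'E'
def caps():
    q=r.snapshot("scene"); hsv=cv2.cvtColor(q["image"],cv2.COLOR_RGB2HSV)
    m=((hsv[:,:,0]>125)&(hsv[:,:,0]<160)&(hsv[:,:,1]>90)).astype(np.uint8)
    n,l,s,c=cv2.connectedComponentsWithStats(m); return q,[(s[k].tolist(),c[k].round(1).tolist()) for k in range(1,n) if s[k,4]>15]
E
python3 - <<'E'
from h import *
q,c=caps();print(c); print("expected cap, centred, seated",proj(q,[.4721,-.0928,.118]),"top",proj(q,[.4721,-.0928,.129]));st=r.get_state();print(st["tool_pos"],st["contact_force"],st["moment"])
E
```

```text
[([209, 155, 15, 3, 17], [215.8, 156.5]), ([210, 159, 13, 4, 19], [216.1, 161.0]), ([194, 218, 10, 11, 88], [198.6, 223.0]), ([249, 240, 8, 13, 69], [252.6, 245.4])]
expected cap, centred, seated [253.88692953 250.81013572] top [253.7408441  245.16903897]
[ 0.4727284  -0.09212272  0.07908049] [ 0.92028008 -0.16767185  0.14776766] [-0.1042707   0.03250808  0.02981346]
```

{"api": "carry_out", "payload": {
  "rows": [
    [[0, 0, 0.2], [0, 0, 0], 1],
    [[0, 0, 0.2], [0, 0, 0], 1],
    [[0, 0, 0.2], [0, 0, 0], 0.75],
    [[0, 0, 0.2], [0, 0, 0], 0.65],
    [[0, 0, 0.2], [0, 0, 0], 0.6],
    [[0, 0, 0.2], [0, 0, 0], 0.6],
    [[0, 0, 0.2], [0, 0, 0], 0.6],
    [[0, 0, 0.2], [0, 0, 0], 0.6]
  ]
}}

```text
clock: 10.3
tool_pos: [0.4725, -0.0921, 0.0769]
eef_rot: [0.615, 0.788, 0.0, -0.0]
contact_force: [-0.6, -0.9, 0.6]
opening: 0.403
finger_force: 0.0
```

{"api": "carry_out", "payload": {
  "rows": [
    [[0, 0, -1], [0, 0, 0], 0.6],
    [[0, 0, -2], [0, 0, 0], 0.6],
    [[0, 0, -4], [0, 0, 0], 0.6],
    [[0, 0, -6], [0, 0, 0], 0.6],
    [[0, 0, -8], [0, 0, 0], 0.6],
    [[0, 0, -10], [0, 0, 0], 0.6],
    [[0, 0, -11], [0, 0, 0], 0.6],
    [[0, 0, -11], [0, 0, 0], 0.6],
    [[0, 0, -11], [0, 0, 0], 0.6]
  ]
}}

```text
clock: 11.2
tool_pos: [0.4723, -0.092, 0.1868]
eef_rot: [0.615, 0.788, 0.0, -0.0]
contact_force: [-0.3, 0.2, -0.8]
opening: 0.4
finger_force: 0.0
```

```bash
python3 - <<'E'
from h import *
q,c=caps();print(c); print(proj(q,[.4721,-.0928,.118]));st=r.get_state();print(st["clock"],st["tool_pos"],st["contact_force"],st["opening"])
print(tool([.4971,-.1991,st["tool_pos"][2]]))
# knob centroid (dark blob) in scene
g=cv2.cvtColor(q["image"],cv2.COLOR_RGB2GRAY); k=proj(q,[.4971,-.1991,.098]); a=g[int(k[1])-18:int(k[1])+12,int(k[0])-18:int(k[0])+18]; print(k)
n,l,s,cc=cv2.connectedComponentsWithStats((a<50).astype(np.uint8)); print([(s[i].tolist(),(cc[i]+[int(k[0])-18,int(k[1])-18]).round(1)) for i in range(1,n) if s[i,4]>20])
E
```

```text
[([208, 154, 17, 5, 25], [215.6, 156.4]), ([194, 218, 10, 11, 88], [198.6, 223.0]), ([250, 242, 9, 12, 95], [253.9, 247.8])]
[253.88692953 250.81013572]
11.25 [ 0.47201672 -0.09195194  0.18637048] [-0.03321481  0.72006567 -0.71713092] 0.4051101422835278
[-1.10032213e+01 -1.66894440e-01 -5.93728920e-03]
[288.89280759 222.3769224 ]
[([12, 9, 15, 18, 209], array([288.8, 221.4]))]
```

{"api": "carry_out", "payload": {
  "rows": [
    [[-3, 0, 0], [0, 0, 5], 0.4],
    [[-6, -0.1, 0], [0, 0, 11], 0.4],
    [[-9, -0.1, 0], [0, 0, 17], 0.4],
    [[-11, -0.2, 0], [0, 0, 23], 0.4],
    [[-11, -0.2, 1], [0, 0, 29], 0.4],
    [[-11, -0.2, 3], [0, 0, 35], 0.4],
    [[-11, -0.2, 5], [0, 0, 35], 0.4],
    [[-11, -0.2, 6], [0, 0, 35], 0.4],
    [[-11, -0.2, 6], [0, 0, 35], 0.4],
    [[-11, -0.2, 6], [0, 0, 35], 0.4]
  ]
}}

```text
clock: 12.25
tool_pos: [0.4973, -0.1994, 0.1269]
eef_rot: [0.824, 0.567, -0.0, -0.0]
contact_force: [0.7, -0.0, 0.8]
opening: 0.597
finger_force: 0.0
```

```bash
python3 - <<'E'
from h import *
q,c=caps();print(c); print(proj(q,[.4721,-.0928,.118]),proj(q,[.5782,-.0766,.118]))
st=r.get_state();print(st["clock"],st["q"].round(2),st["tool_pos"],st["contact_force"],st["opening"],R.from_quat(st["eef_rot"]).as_matrix().round(3))
print(tool([.4971,-.1991,.049]));print(tips(.033),tips(.03))
E
```

```text
[([207, 153, 30, 9, 54], [223.6, 156.9]), ([210, 160, 14, 3, 20], [217.0, 161.2]), ([195, 218, 9, 11, 87], [198.7, 223.1]), ([249, 242, 10, 12, 98], [253.9, 247.7])]
[253.88692953 250.81013572] [199.25863265 225.07468905]
12.3 [ 0.14  0.71  0.26  1.93 -0.33  0.55  0.25] [ 0.49762595 -0.19955863  0.12733179] [ 0.55263872  0.98461687 -0.64981911] 0.602596041285719 [[ 0.358  0.934  0.001]
 [ 0.934 -0.358 -0.   ]
 [ 0.     0.001 -1.   ]]
[ 0.02349008 -0.07164336  7.83312662]
[(np.float64(0.032500000000000036), [299.6, 202.4], [23, 38, 54]), (np.float64(0.030000000000000034), [280.5, 182.4], [26, 31, 47])] [(np.float64(0.028500000000000032), [298.5, 203.3], [52, 56, 84]), (np.float64(0.031500000000000035), [281.3, 182.4], [29, 37, 60])]
```

{"api": "carry_out", "payload": {
  "rows": [
    [[0, -0.1, 1.5], [0, 0, 0], 0.4],
    [[0, -0.1, 3], [0, 0, 0], 0.4],
    [[0, -0.1, 4.5], [0, 0, 0], 0.4],
    [[0, -0.1, 6], [0, 0, 0], 0.4],
    [[0, -0.1, 7], [0, 0, 0], 0.4],
    [[0, -0.1, 7.6], [0, 0, 0], 0.4],
    [[0, -0.1, 7.6], [0, 0, 0], 0.4],
    [[0, -0.1, 7.6], [0, 0, 0], 0.4]
  ]
}}

```text
clock: 13.2
tool_pos: [0.4967, -0.1991, 0.0514]
eef_rot: [0.824, 0.567, 0.0, 0.0]
contact_force: [-0.8, -0.6, 0.2]
opening: 0.599
finger_force: 0.0
```

{"api": "carry_out", "payload": {
  "newtons": 40,
  "rows": [
    [[0, 0, 0], [0, 0, 0], 0.6],
    [[0, 0, 0], [0, 0, 0], 0.7],
    [[0, 0, 0], [0, 0, 0], 0.8],
    [[0, 0, 0], [0, 0, 0], 0.9],
    [[0, 0, 0], [0, 0, 0], 1],
    [[0, 0, 0], [0, 0, 0], 1],
    [[0, 0, 0], [0, 0, 0], 1],
    [[0, 0, 0], [0, 0, 0], 1]
  ]
}}

```text
clock: 14.0
tool_pos: [0.4962, -0.1988, 0.0511]
eef_rot: [0.824, 0.567, 0.0, -0.0]
contact_force: [-1.6, 0.8, 4.4]
opening: 0.256
finger_force: 40.0
```

{"api": "carry_out", "payload": {
  "rows": [
    [[0, 0, -0.2], [0, 0, 0], 1],
    [[0, 0, -0.4], [0, 0, 0], 1],
    [[0, 0, -0.6], [0, 0, 0], 1],
    [[0, 0, -0.6], [0, 0, 0], 1],
    [[0, 0, -0.6], [0, 0, 0], 1]
  ]
}}

```text
clock: 14.5
tool_pos: [0.4962, -0.1988, 0.0566]
eef_rot: [0.824, 0.567, -0.0, -0.0]
contact_force: [0.7, -0.3, -8.5]
opening: 0.258
finger_force: 40.0
```

```bash
python3 - <<'E'
from h import *
st=r.get_state();print(st["clock"],st["tool_pos"],st["contact_force"],st["opening"],st["finger_force"])
q,c=caps();print(c)
for h in(.02,.018):print(tips(h))
E
```

```text
14.5 [ 0.49617868 -0.19881455  0.05658147] [ 0.73701291 -0.30851324 -8.45723209] 0.2581026321389643 39.99821813493327
[([208, 153, 29, 9, 57], [225.0, 157.2]), ([195, 218, 9, 11, 87], [198.7, 223.1]), ([249, 242, 10, 12, 96], [253.8, 247.8])]
[(np.float64(0.033000000000000036), [294.6, 233.5], [31, 57, 104]), (np.float64(0.021500000000000026), [283.6, 225.3], [117, 43, 19])]
[(np.float64(0.031500000000000035), [294.0, 233.5], [28, 42, 81]), (np.float64(0.023000000000000027), [284.1, 225.3], [116, 45, 18])]
```

{"api": "carry_out", "payload": {
  "newtons": 55,
  "rows": [
    [[0, 0, 0], [0, 0, 0], 1],
    [[0, 0, -0.2], [0, 0, 0], 1],
    [[0, 0, -0.4], [0, 0, 0], 1],
    [[0, 0, -0.6], [0, 0, 0], 1],
    [[0, 0, -0.7], [0, 0, 0], 1],
    [[0, 0, -0.7], [0, 0, 0], 1],
    [[0, 0, -0.7], [0, 0, 0], 1],
    [[0, 0, -0.7], [0, 0, 0], 1]
  ]
}}

```text
clock: 15.45
tool_pos: [0.4961, -0.1988, 0.0634]
eef_rot: [0.824, 0.567, -0.0, -0.0]
contact_force: [1.4, -0.8, -21.8]
opening: 0.251
finger_force: 55.0
```

{"api": "carry_out", "payload": {
  "rows": [
    [[0, 0, 0], [0, 0, 0], 1],
    [[0, 0, 0], [0, 0, 0], 1],
    [[0, 0, 0], [0, 0, 0], 1],
    [[0, 0, 0], [0, 0, 0], 1],
    [[0, 0, 0], [0, 0, 0], 1],
    [[0, 0, 0], [0, 0, 0], 1],
    [[0, 0, 0], [0, 0, 0], 1],
    [[0, 0, 0], [0, 0, 0], 1]
  ]
}}

```text
clock: 16.25
tool_pos: [0.4961, -0.1988, 0.0634]
eef_rot: [0.824, 0.567, -0.0, -0.0]
contact_force: [3.0, -1.9, -25.3]
opening: 0.254
finger_force: 55.0
```

```bash
python3 - <<'E'
from h import *
st=r.get_state();print(st["clock"],st["tool_pos"],st["contact_force"],st["opening"],st["finger_force"])
print(caps()[1])
f=st["contact_force"][2]
if -32<f<-14: print(r.finish_job())
E
```

```text
16.25 [ 0.49613063 -0.19880671  0.06343148] [  3.0175102   -1.92461678 -25.25668299] 0.25367971767292274 54.99286736875774
[([207, 153, 30, 10, 83], [222.8, 158.3]), ([195, 218, 9, 11, 86], [198.7, 223.1]), ([250, 242, 9, 12, 96], [253.9, 247.6])]
the job is handed in; nothing more can be done
None
```

I handed the job in at 16.3 s with the tube released in the loading holder and the plunger held against its stop (about 12 mm of travel, roughly 25 N of pull); no verdict came back, so success rests on my camera and force readings.

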